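# Fit the spring and cup of a brake-shoe hold-down

## Task

Fit the missing hold-down on this drum brake so that it looks like the finished one on the opposite shoe: thread the coil spring, turned-in tail downwards, over the T-headed pin, twisting it a little whenever it snags on the head, until it stands on the shoe. Then set the slotted cup over the pin's head, feel for the slot, press the cup down against the spring, give it a quarter turn and let it rise so that the head drops into the cup's recess and the cup stays locked on its own. Feel your way and force nothing, for the pin bends easily, and leave the spanner and the loose nut where they lie.

Things in the scene. Friction and masses are not known exactly. Their poses are not given: they have to be found in the camera images.
- backplate: drum brake lying on its round backing plate, 194 mm across, fixed, grey steel with two brake shoes. Origin: centre of its underside, z up. The shoe on its +y side is the one to fit; the finished hold-down stands on the -y side, 112 mm from the open pin. The shoes' curved outer walls, 33 mm high over the bench, begin 27 mm outside the pins
- pin_seat (a point): point where the upright hold-down pin, a rod 4 mm thick, leaves the open shoe's flat web (22 mm over the bench); axes as the backing plate's. The spring's foot is to stand here. The pin does not turn. More than 40 N of spring or cup against pin or brake counts as bending it
- pin_head (a point): middle of the top of the pin's flat T head, 33 mm over pin_seat; axes as the backing plate's. The head is 18 x 5 mm and 5 mm high (its underside 28 mm over pin_seat), its top edges bevelled at 45 degrees by 1.5 mm. Its long side is turned by an unreported angle of up to 75 degrees either way from this x axis: look, or find it by feel
- tray: white parts tray, 207 x 157 x 42 mm, fixed, floor 3 mm thick; origin: centre of its underside, x along its long side. The spring and the cup stand in it about 80 mm apart along its x, in either order
- spring_mid (a point): centre of the steel coil spring standing in the tray: outside diameter 27, bore 21, wire 3, free length 30 mm, ends flat (point 15 mm over its lower end, z along its axis, x towards its tail). About 1.6 N per mm, 13 mm of travel
- spring_tail (a point): tip of the turned-in tail of the spring's lower end wire, 1.5 mm over its lower end and 3 mm from its axis; the tail lies along x here, this way from the axis. It passes the pin head freely only while it points more than about 55 degrees away from both ends of the head, and keeps the spring on the pin once it is below the head
- spring_top (a joint): how far the spring is compressed, m (0 = free length 30 mm)
- cup_mid (a point): centre of the round steel cup, 36 mm across, 13 mm high, lying right way up in the tray (point 6.5 mm over its lower edge, z up, x along its slot). Grip it by its outside. A skirt 31 mm wide inside, 4 mm deep, takes the spring's end. With the head in its recess the point is 28 mm over pin_seat
- cup_floor (a point): middle of the cup's floor, 6.5 mm over its lower edge. The floor is 2.5 mm thick, with a through slot 21 x 8 mm along x for the head and a V-sided recess along y, 7 mm wide below and 11 above, between lands 2 mm high. To be turned, the cup must be pressed down until the lands pass under the head: this point 26 mm over pin_seat or a little less, about 11 N
- spanner_mid (a point): combination spanner lying on the bench, 204 mm long; point 5 mm over its underside
- nut_mid (a point): loose hexagon axle nut on the bench near the vice, 27 mm across; point 5 mm over its underside

How it is judged:
On the way:
1. the spring stands on the shoe with the pin through it (horizontal distance between spring_mid and pin_seat below 0.006 m and z of spring_mid in the frame of pin_seat below 0.018 m), for 0.2 s.
At the end, for the whole second after the job is handed in: The spring stands on the shoe (centre within 6 mm sideways of pin_seat, under 18 mm over it), compressed over 3 mm; the cup is level within 0.12 rad, within 4 mm sideways of pin_seat, its centre 27 to 29.5 mm over it: locked by the head in its recess; all at rest (all of step 1 and value of joint spring_top above 0.003 m and horizontal distance between cup_mid and pin_seat below 0.004 m and z of cup_mid in the frame of pin_seat between 0.027 and 0.0295 m and angle between cup_mid's own z axis and vertical below 0.12 rad and linear speed of cup below 0.02 m/s); the robot touches nothing.
It fails at once if the cup is forced against the pin or the brake with more than 40 N (contact force between cup and backplate above 40 N).
It fails at once if the spring is forced against the pin or the brake with more than 40 N (contact force between spring and backplate above 40 N).
It fails at once if the spanner or the loose nut is shifted by more than 3 cm (distance of any of spanner_mid, nut_mid from where it was at the start of the episode above 0.03 m).
It also fails if it takes over 72 s, if anything falls off the work surface, if the arm or the gripper's body presses on something with over 40 N, if the wrist force passes 120 N, or if a joint passes its speed limit or range.

## Robot

A 6-joint arm with a two-finger parallel gripper is mounted at the origin on a cart in front of the work surface, level with it; the furniture and walls round the work are solid. World frame = base frame: x ahead of the robot, y to its left, z up, the work surface at z = 0. Lengths are in m, angles in rad, forces in N, time in s.
With the tool pointing down it reaches from about 0.425 to 0.95 m from the base axis. Payload 3.5 kg.
Tool frame: the origin (TCP) lies at the very end of the fingers, on their centre line; the grasp point (between the pads) lies ctrl.tcp_to_grasp behind it (ctrl.tcp_to_grasp is the distance from the TCP to the grasp point, in m); z points along the fingers, y is the line along which they close (so a half turn about z gives the same grasp; the last joint's range is limited). The gripper opens to 85 mm and grips with 20 to 120 N. Pads are 22 mm wide; open, the fingers measure 114 mm over their backs; the gripper's body (76 mm by 85 mm) begins 54 mm behind the grasp point. The pads swing forward as they close: fully open they stand 13 mm farther back than shut.
Start: joints at [-1.337, 0.286, 1.577, -0, 1.279, -0.15], TCP at [0.253, -0.626, 0.206] pointing down, gripper open.
Joint ranges: [-2.77, 2.77], [-0.9, 2.22], [0.21, 2.48], [-1.53, 4.67], [0.24, 2.81], [-2.84, 2.84]. Speed limits (rad/s): [2.79, 2.79, 3.14, 3.14, 3.14, 3.14].

## Interface

Orientations are given as a unit quaternion [x, y, z, w].
In Python, from plant import ctrl gives the robot as it stands.
- The arm moves only by the shell command python3 -m inch 'ROWS' [FORCE]. ROWS is JSON, a list of rows, each an object with "slide": the shift along the tool's x, y, z in cm, a list of three; "turn": the turn about the tool's z in rad; "grip": the finger opening in cm, from 0 to 8.54. A call has 1 to 20 rows; each row is the pose to reach, as a shift and turn from the pose commanded when the call began, along the tool's axes at that moment; what a row does not reach only later rows make up. A row lasts 1/10 s, in which the tool goes at most 50 mm and 8.59 degrees, less where a joint would pass 70% of its speed; a pose out of reach is approached as far as the arm can. A call with a gripper value outside its range is refused whole. The fingers move at their own pace and stop on an object; FORCE is the grip in N (left out, the last holds). Time passes only in rows, so rows that repeat a pose let the fingers close. It gives the time, the measured TCP pose, the force, the opening and the grip force at its end, in the units of the state.
- ctrl.get_state(): the state, without advancing time (a new reading comes with each control period).
- ctrl.read_camera(name): name is "scene" or "side" or "wrist"; returns (picture, depth): 384x512x3 uint8, red, green, blue; 384x512 float32, m along the optical axis (not along the pixel's ray), 0 where there is no reading.
- ctrl.camera_info(name): a dict with "K" (3x3 intrinsics, pixels), "D" ([k1, k2, p1, p2, k3] as OpenCV has them; the pictures are not rectified), "camera_from_world" (4x4, takes a point from world to camera coordinates); the wrist camera has in their place "T_tool_cam" (4x4, takes a point from camera to tool coordinates, whose origin is the TCP and whose axes are the flange's). Camera axes: x right, y down, z forward; pixel columns grow to the right and rows downward; lengths in m; the calibration is good to about 2 mm. A picture is of the moment at which its call begins: read the wrist's pose just before it. camera_info takes no time and is no camera call.
- ctrl.sign_off(): hands the job in; it is judged then, once.
The state is a dict: "time": time; "qpos": joint angles; "dq": joint speeds; "joint_efforts": joint torques, N m; "eef_pos": TCP position; "tcp_rot": TCP orientation; "contact_force": force on the tool from outside, world axes, zero at the start; "wrist_torque": the same for the moment, N m; "opening": opening from 0.0 (shut) to 1.0 (fully open); "finger_force": force on a finger pad.
Only numpy, scipy, OpenCV 4.12 (cv2) and the standard library are available. Lean on these libraries where they do the work, as an engineer would, in place of code of your own. Each camera call takes 0.05 s, during which the arm holds its last target. There are 200 camera calls.

## Working session

There is one attempt and no reset: what is moved stays moved. The work goes in short steps, Python scripts to look and compute and a shell command to move; the robot and the scene stay as the last step left them, time stands still between calls to the robot, and variables do not carry over. Pictures are saved under pics/ and viewed, at most 10 in all, crops included, and the job is handed in when it is done.

```bash
ls; mkdir -p pics
cat > h.py <<'E'
import numpy as np, cv2
from plant import ctrl
from scipy.spatial.transform import Rotation as R
def pose():
    s=ctrl.get_state(); T=np.eye(4); T[:3,:3]=R.from_quat(s['tcp_rot']).as_matrix(); T[:3,3]=s['eef_pos']; return T
def shot(name,fn):
    T=pose(); im,d=ctrl.read_camera(name); i=ctrl.camera_info(name)
    W=T@i['T_tool_cam'] if name=='wrist' else np.linalg.inv(i['camera_from_world'])
    np.savez('pics/'+fn+'.npz',im=im,d=d,W=W,K=i['K'],D=i['D']); cv2.imwrite('pics/'+fn+'.png',im[:,:,::-1]); return fn
def ray(fn,u,v):
    z=np.load('pics/'+fn+'.npz'); p=cv2.undistortPoints(np.array([[[u,v]]],float),z['K'],z['D'])[0,0]
    return z,np.array([p[0],p[1],1.])
def atz(fn,u,v,h):
    z,r=ray(fn,u,v); W=z['W']; d=W[:3,:3]@r; t=(h-W[2,3])/d[2]; return W[:3,3]+t*d
def atd(fn,u,v):
    z,r=ray(fn,u,v); return z['W'][:3,:3]@(r*z['d'][int(v),int(u)])+z['W'][:3,3]
def cloud(fn):
    z=np.load('pics/'+fn+'.npz'); h,w=z['d'].shape; uv=np.stack(np.meshgrid(np.arange(w),np.arange(h)),-1).reshape(-1,1,2).astype(float)
    p=cv2.undistortPoints(uv,z['K'],z['D']).reshape(h,w,2); P=np.dstack([p,np.ones((h,w))])*z['d'][...,None]
    P=P@z['W'][:3,:3].T+z['W'][:3,3]; P[z['d']==0]=np.nan; return P,z['im']
E
python3 - <<'E'
from h import *
s=ctrl.get_state(); print(s, ctrl.tcp_to_grasp); print(ctrl.camera_info('wrist'))
a=[shot(n,n+'0') for n in('scene','side')]
cv2.imwrite('pics/two.png',np.hstack([cv2.imread('pics/scene0.png'),cv2.imread('pics/side0.png')])[:, :].copy() if 0 else cv2.resize(np.vstack([cv2.imread('pics/scene0.png'),cv2.imread('pics/side0.png')]),(400,600)))
E
```

```text
pics
{'time': 0.0, 'qpos': array([-1.33700727e+00,  2.87162237e-01,  1.57816610e+00,  2.08557507e-06,
        1.27857745e+00, -1.50016458e-01]), 'dq': array([-8.58018283e-04, -8.44308925e-05,  3.32563018e-04,  6.12397233e-04,
       -1.40155058e-03, -2.20920028e-04]), 'joint_efforts': array([ 9.83092141e-04, -4.05975330e+01, -2.92627591e+01, -6.82951236e-05,
        5.71083860e-03, -1.37442633e-06]), 'eef_pos': array([ 0.25260748, -0.62519068,  0.20445542]), 'tcp_rot': array([ 9.81642506e-01,  1.90726645e-01, -4.74327106e-05, -1.15559247e-03]), 'contact_force': array([ 0.73344782, -0.13875048,  0.41746941]), 'wrist_torque': array([-0.03769488, -0.01613729, -0.00645952]), 'finger_force': 0.0, 'opening': 0.9935548069977128} 0.0187
{'K': array([[334.42311656,   0.        , 262.75497766],
       [  0.        , 334.42311656, 194.28450416],
       [  0.        ,   0.        ,   1.        ]]), 'D': array([-0.09591108,  0.        ,  0.        ,  0.        ,  0.        ]), 'T_tool_cam': array([[-3.14747400e-04, -9.46943421e-01, -3.21400154e-01,
         8.20155183e-02],
       [ 9.99999945e-01, -3.31418300e-04, -2.84070850e-06,
         1.22776800e-03],
       [-1.03827903e-04, -3.21400137e-01,  9.46943473e-01,
        -1.67331276e-01],
       [ 0.00000000e+00,  0.00000000e+00,  0.00000000e+00,
         1.00000000e+00]])}
```

View pics/scene0.png

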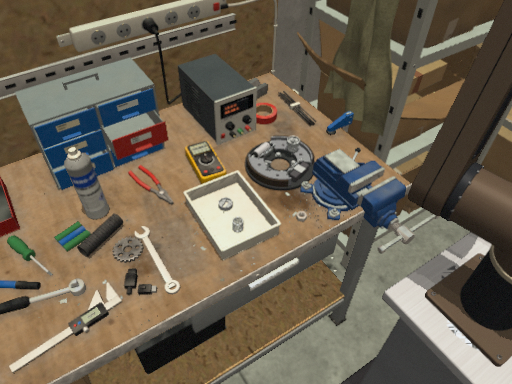

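The scene view shows the tray at about (230,213), with the cup or spring at (226,203) and (238,225). The brake is at (281,162) and the nut at (301,215).

Run:
```python
from h import *
for u,v in [(226,203),(238,225),(281,162),(265,150),(293,138),(301,215),(230,213)]: print(u,v,atd('scene0',u,v).round(3))
for n,c in(('scene0',(180,110,330,260)),):
    i=cv2.imread(f'pics/{n}.png')[c[1]:c[3],c[0]:c[2]]; cv2.imwrite('pics/c0.png',cv2.resize(i,(600,600),interpolation=cv2.INTER_CUBIC))
```

```text
226 203 [0.546 0.319 0.004]
238 225 [0.453 0.341 0.029]
281 162 [0.598 0.11  0.001]
265 150 [0.631 0.142 0.036]
293 138 [0.618 0.058 0.05 ]
301 215 [0.414 0.182 0.003]
230 213 [0.513 0.328 0.004]
```

View pics/c0.png

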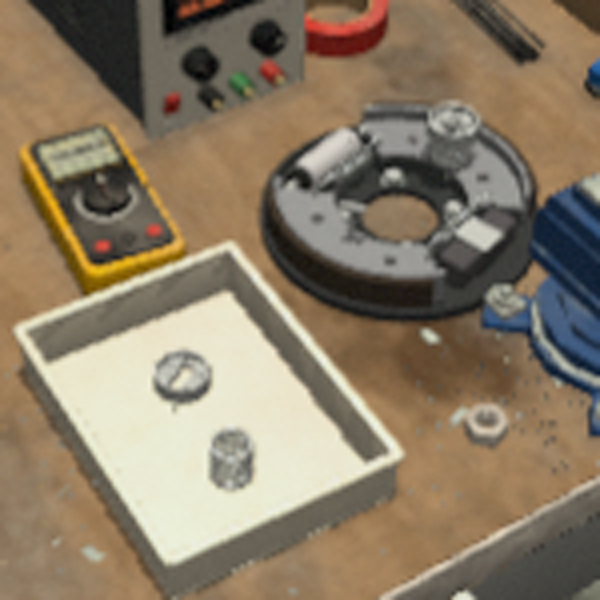

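```bash
cat >> h.py <<'E'
def go(x,y,z,yaw=None):
    T=pose(); d=T[:3,:3].T@(np.array([x,y,z])-T[:3,3])*100; y0=np.arctan2(T[1,0],T[0,0])
    t=0 if yaw is None else -((yaw-y0+np.pi)%(2*np.pi)-np.pi)   # tool z down
    print('slide',d.round(2).tolist(),'turn',round(t,3),'yaw0',round(y0,3))
E
python3 - <<'E'
from h import *
go(.54,.10,.24,0); go(.57,.12,.24,.374)
E
```

```text
slide [53.8, -56.5, -3.4] turn 0.384 yaw0 0.384
slide [57.33, -57.23, -3.4] turn 0.01 yaw0 0.384
```

```bash
python3 -m inch '[{"slide":[53.8,-56.5,-3.4],"turn":0.38,"grip":6},{"slide":[53.8,-56.5,-3.4],"turn":0.38,"grip":6},{"slide":[53.8,-56.5,-3.4],"turn":0.38,"grip":6},{"slide":[53.8,-56.5,-3.4],"turn":0.38,"grip":6},{"slide":[53.8,-56.5,-3.4],"turn":0.38,"grip":6},{"slide":[53.8,-56.5,-3.4],"turn":0.38,"grip":6},{"slide":[53.8,-56.5,-3.4],"turn":0.38,"grip":6},{"slide":[53.8,-56.5,-3.4],"turn":0.38,"grip":6},{"slide":[53.8,-56.5,-3.4],"turn":0.38,"grip":6},{"slide":[53.8,-56.5,-3.4],"turn":0.38,"grip":6},{"slide":[53.8,-56.5,-3.4],"turn":0.38,"grip":6},{"slide":[53.8,-56.5,-3.4],"turn":0.38,"grip":6},{"slide":[53.8,-56.5,-3.4],"turn":0.38,"grip":6},{"slide":[53.8,-56.5,-3.4],"turn":0.38,"grip":6},{"slide":[53.8,-56.5,-3.4],"turn":0.38,"grip":6},{"slide":[53.8,-56.5,-3.4],"turn":0.38,"grip":6},{"slide":[53.8,-56.5,-3.4],"turn":0.38,"grip":6},{"slide":[53.8,-56.5,-3.4],"turn":0.38,"grip":6},{"slide":[53.8,-56.5,-3.4],"turn":0.38,"grip":6},{"slide":[53.8,-56.5,-3.4],"turn":0.38,"grip":6}]'
python3 - <<'E'
from h import *
shot('wrist','w1'); i=cv2.imread('pics/w1.png'); cv2.imwrite('pics/w1b.png',cv2.resize(i,(800,600),interpolation=cv2.INTER_CUBIC))
E
```

```text
time: 2.1
eef_pos: [0.5397, 0.0983, 0.2396]
tcp_rot: [1.0, 0.001, -0.0, 0.0]
contact_force: [0.2, -0.3, -0.4]
opening: 0.708
finger_force: 0.0
```

View pics/w1b.png

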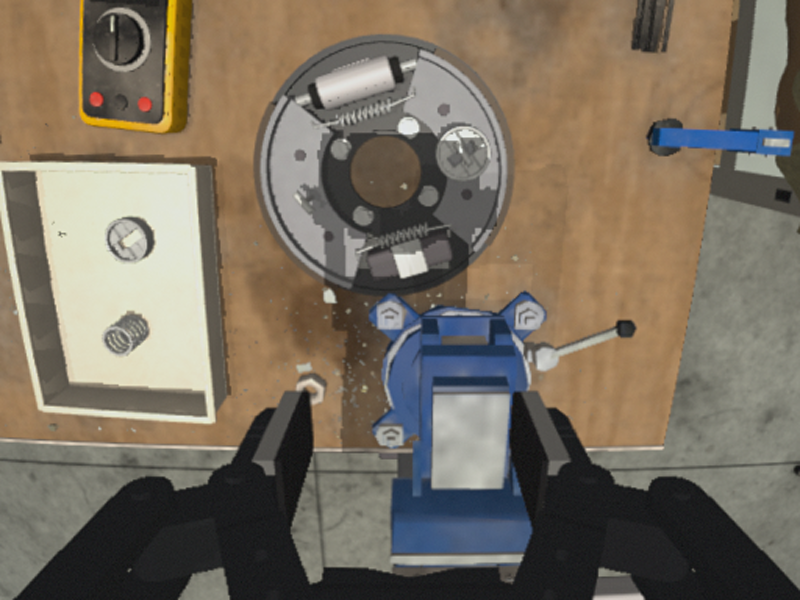

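Run:
```python
from h import *
i=cv2.imread('pics/w1.png')
def c(x,y,s=20): return cv2.resize(i[y-s:y+s,x-s:x+s],(260,260),interpolation=cv2.INTER_CUBIC)
cv2.imwrite('pics/c1.png',np.hstack([c(194,128),c(81,213),c(82,153)]))
P,im=cloud('w1')
def show(x,y,s,lo,hi):
    q=P[y-s:y+s,x-s:x+s].reshape(-1,3); q=q[(q[:,2]>lo)&(q[:,2]<hi)]; print(len(q),q.mean(0).round(4),q.min(0).round(3),q.max(0).round(3))
show(194,128,12,.045,.07); show(81,213,20,.028,.06); show(82,153,20,.011,.05); show(296,97,25,.045,.07)
for u,v,h in [(194,128,.055),(296,97,.0565)]: print(atz('w1',u,v,h).round(4))
```

```text
96 [0.5746 0.1695 0.0531] [0.566 0.163 0.048] [0.583 0.177 0.056]
158 [0.4624 0.3328 0.0312] [0.45  0.319 0.028] [0.476 0.346 0.034]
283 [0.5408 0.3198 0.014 ] [0.523 0.303 0.011] [0.559 0.339 0.017]
905 [0.6069 0.0628 0.0522] [0.589 0.045 0.045] [0.624 0.081 0.058]
[0.5761 0.169  0.055 ]
[0.6077 0.0632 0.0565]
```

View pics/c1.png

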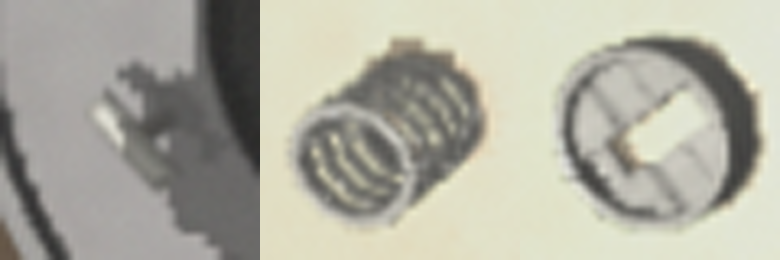

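The crops show the pin head as a bar running upper-left to lower-right, with its centre near (194,128) in the raw image. The spring is standing at (81,213) and the cup at (82,153), with its slot rising to the right.

Run:
```python
from h import *
P,im=cloud('w1')
q=P.reshape(-1,3); m=(abs(q[:,0]-.49)<.08)&(abs(q[:,1]-.169)<.09); print('max z near',np.nanmax(q[m][:,2]), np.nanmax(q[:,2]))
go(.494,.169,.14,0); go(.381,.333,.075,0); print(ctrl.get_state()['qpos'].round(2))
```

```text
max z near 0.35130263836742043 0.351311732160508
slide [-4.57, -7.08, 9.97] turn 0.002 yaw0 0.002
slide [-15.83, -23.5, 16.47] turn 0.002 yaw0 0.002
[-0.   -0.02  1.85 -0.    1.31  1.56]
```

```bash
python3 -m inch '[{"slide":[-4.6,-7.1,10],"grip":6},{"slide":[-4.6,-7.1,10],"grip":6},{"slide":[-4.6,-7.1,10],"grip":6},{"slide":[-4.6,-7.1,10],"grip":6},{"slide":[-4.6,-7.1,10],"grip":6},{"slide":[-4.6,-7.1,10],"grip":6}]'
python3 -c "
from h import *
shot('wrist','w2')"
python3 -m inch '[{"slide":[-8,-16.4,2],"grip":6},{"slide":[-11.3,-16.4,2],"grip":6},{"slide":[-11.3,-16.4,2],"grip":6},{"slide":[-11.3,-16.4,2],"grip":6},{"slide":[-11.3,-16.4,6.5],"grip":6},{"slide":[-11.3,-16.4,6.5],"grip":6},{"slide":[-11.3,-16.4,6.5],"grip":6}]'
python3 - <<'E'
from h import *
shot('wrist','w3')
def c(n,x,y,s): return cv2.resize(cv2.imread(f'pics/{n}.png')[y-s:y+s,x-s:x+s],(390,390),interpolation=cv2.INTER_CUBIC)
def pix(n,p):
    z=np.load(f'pics/{n}.npz'); q=np.linalg.inv(z['W'])@np.append(p,1); a=cv2.projectPoints(q[None,:3],np.zeros(3),np.zeros(3),z['K'],z['D'])[0].ravel(); return a
a=pix('w2',[.576,.169,.055]);b=pix('w3',[.4624,.3328,.018]);print(a,b,pix('w3',[.54,.32,.01]))
a=a.round().astype(int);b=b.round().astype(int)
cv2.imwrite('pics/c2.png',np.hstack([c('w2',*a,26),c('w3',*b,39)]))
P,im=cloud('w2'); q=P[...].reshape(-1,3); m=(np.hypot(q[:,0]-.576,q[:,1]-.169)<.014)&(q[:,2]>.048)&(q[:,2]<.062); q=q[m]
for t in(.05,.0525,.054):
    r=q[q[:,2]>t]; v,V=np.linalg.eigh(np.cov(r[:,:2].T)); e=V[:,1]; print(len(r),r.mean(0).round(4),np.degrees(np.arctan(e[1]/e[0])),np.ptp((r[:,:2]@V),axis=0))
E
```

```text
[194.04379707 128.15688794] [ 80.50500992 214.44283764] [ 83.10964714 154.07580199]
91 [0.5748 0.1697 0.0533] 38.8592791363118 [0.00537827 0.01784153]
72 [0.5745 0.1697 0.0537] 38.39309539855351 [0.00519245 0.01760891]
26 [0.5752 0.1703 0.0545] 38.278887064266584 [0.00431259 0.01711722]$[0]: bad value
$[0]: bad value
```

View pics/c2.png

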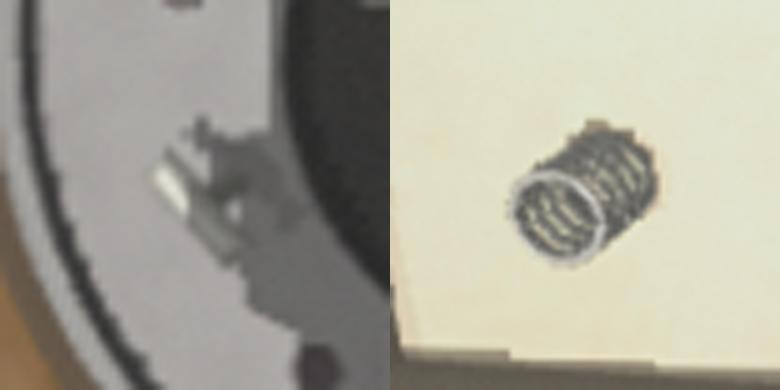

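The call was refused because "turn" is required in every row, so these crops still show the old view. I'll retry with turn included.

```bash
python3 -m inch '[{"slide":[-4.6,-7.1,10],"turn":0,"grip":6},{"slide":[-4.6,-7.1,10],"turn":0,"grip":6},{"slide":[-4.6,-7.1,10],"turn":0,"grip":6},{"slide":[-4.6,-7.1,10],"turn":0,"grip":6},{"slide":[-4.6,-7.1,10],"turn":0,"grip":6},{"slide":[-4.6,-7.1,10],"turn":0,"grip":6}]'
python3 -c "
from h import *
shot('wrist','w2')"
python3 -m inch '[{"slide":[-8,-16.4,2],"turn":0,"grip":6},{"slide":[-11.3,-16.4,2],"turn":0,"grip":6},{"slide":[-11.3,-16.4,2],"turn":0,"grip":6},{"slide":[-11.3,-16.4,2],"turn":0,"grip":6},{"slide":[-11.3,-16.4,6.5],"turn":0,"grip":6},{"slide":[-11.3,-16.4,6.5],"turn":0,"grip":6},{"slide":[-11.3,-16.4,6.5],"turn":0,"grip":6}]'
python3 - <<'E'
from h import *
shot('wrist','w3')
def c(n,x,y,s): return cv2.resize(cv2.imread(f'pics/{n}.png')[y-s:y+s,x-s:x+s],(390,390),interpolation=cv2.INTER_CUBIC)
def pix(n,p):
    z=np.load(f'pics/{n}.npz'); q=np.linalg.inv(z['W'])@np.append(p,1); a=cv2.projectPoints(q[None,:3],np.zeros(3),np.zeros(3),z['K'],z['D'])[0].ravel(); return a
a=pix('w2',[.576,.169,.055]);b=pix('w3',[.4624,.3328,.018]);print(a,b,pix('w3',[.54,.32,.01]))
a=a.round().astype(int);b=b.round().astype(int)
cv2.imwrite('pics/c2.png',np.hstack([c('w2',*a,26),c('w3',*b,30)]))
P,im=cloud('w2'); q=P[...].reshape(-1,3); m=(np.hypot(q[:,0]-.576,q[:,1]-.169)<.014)&(q[:,2]>.048)&(q[:,2]<.062); q=q[m]
for t in(.05,.0525,.054):
    r=q[q[:,2]>t]; v,V=np.linalg.eigh(np.cov(r[:,:2].T)); e=V[:,1]; print(len(r),r.mean(0).round(4),np.degrees(np.arctan(e[1]/e[0])),np.ptp((r[:,:2]@V),axis=0))
P,im=cloud('w3'); q=P.reshape(-1,3); m=(np.hypot(q[:,0]-.4624,q[:,1]-.3328)<.018)&(q[:,2]>.0285)&(q[:,2]<.04); q=q[m];print(len(q),((q.max(0)+q.min(0))/2).round(4),q.mean(0).round(4),np.ptp(q,axis=0))
E
```

```text
time: 2.85
eef_pos: [0.4958, 0.1697, 0.142]
tcp_rot: [1.0, 0.001, 0.002, -0.0]
contact_force: [-0.3, 0.0, -0.3]
opening: 0.701
finger_force: 0.0
time: 3.6
eef_pos: [0.3809, 0.3335, 0.0754]
tcp_rot: [1.0, 0.002, -0.0, 0.0]
contact_force: [0.2, 0.7, 0.4]
opening: 0.702
finger_force: 0.0
[262.07860581  85.9094115 ] [261.93194699  83.69146533] [282.89818587 -43.5063466 ]
177 [0.5739 0.1704 0.0538] 39.364887620376734 [0.00507491 0.01825321]
165 [0.574  0.1703 0.0539] 40.037951047279364 [0.00504202 0.01830077]
70 [0.5741 0.1704 0.0546] 41.302521341977034 [0.00499313 0.01761388]
594 [0.4627 0.3333 0.0315] [0.4629 0.3332 0.0317] [0.02593221 0.02572139 0.00454829]
```

View pics/c2.png

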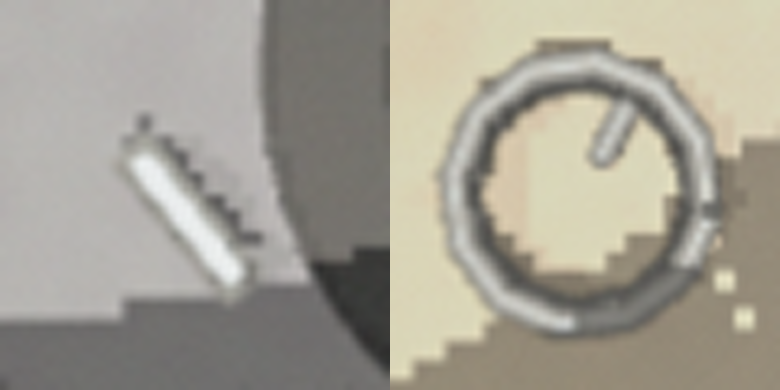

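The head is a bright bar at about 39° in world, centred near (261,89) in w2. The spring ring is centred near (261,83) in w3, and its tail points up-right, about -30° in world.

Run:
```python
from h import *
h=atz('w2',261.2,88.9,.0545); s=atz('w3',261.1,83.4,.0325); print(h,s)
go(.4627,.3333,.055,0); go(.4627,.3333,.016,0); print(ctrl.get_state()['qpos'].round(2))
```

```text
[0.57386419 0.16964209 0.0545    ] [0.46263797 0.33327346 0.0325    ]
slide [8.05, 0.07, 2.18] turn 0.002 yaw0 0.002
slide [8.04, 0.08, 6.08] turn 0.002 yaw0 0.002
[ 0.52  0.07  2.09 -0.    0.99  2.09]
```

```bash
python3 -m inch '[{"slide":[4,0,0],"turn":0,"grip":6},{"slide":[8.1,0.1,0],"turn":0,"grip":6},{"slide":[8.1,0.1,1],"turn":0,"grip":6},{"slide":[8.1,0.1,3.5],"turn":0,"grip":6},{"slide":[8.1,0.1,6],"turn":0,"grip":6},{"slide":[8.1,0.1,6],"turn":0,"grip":6},{"slide":[8.1,0.1,6],"turn":0,"grip":6}]'; python3 -c "
from h import *
go(.4627,.3333,.016,0)"
```

```text
time: 4.35
eef_pos: [0.4621, 0.3329, 0.0161]
tcp_rot: [1.0, 0.001, 0.0, -0.0]
contact_force: [0.3, 1.1, 1.4]
opening: 0.696
finger_force: 0.0
slide [0.06, -0.04, 0.01] turn 0.002 yaw0 0.002
```

```bash
python3 -m inch '[{"slide":[0.06,-0.04,0],"turn":0,"grip":2},{"slide":[0.06,-0.04,0],"turn":0,"grip":2},{"slide":[0.06,-0.04,0],"turn":0,"grip":2},{"slide":[0.06,-0.04,0],"turn":0,"grip":2},{"slide":[0.06,-0.04,0],"turn":0,"grip":2},{"slide":[0.06,-0.04,-1],"turn":0,"grip":2},{"slide":[0.06,-0.04,-4],"turn":0,"grip":2},{"slide":[0.06,-0.04,-8],"turn":0,"grip":2},{"slide":[0.06,-0.04,-8],"turn":0,"grip":2}]' 25; python3 -c "
from h import *
go(.494,.1700,.125,0);go(.5740+.0012*np.cos(-.89),.1700+.0012*np.sin(-.89),.085,-.367)"
```

```text
time: 5.25
eef_pos: [0.466, 0.3358, 0.1021]
tcp_rot: [1.0, 0.002, 0.006, -0.003]
contact_force: [0.4, -0.4, 1.3]
opening: 0.232
finger_force: 0.0
slide [2.76, 16.58, -2.35] turn 0.004 yaw0 0.004
slide [10.79, 16.73, 1.75] turn 0.371 yaw0 0.004
```

Run:
```python
from h import *
print(ctrl.get_state()['eef_pos'],ctrl.get_state()['opening']);shot('wrist','w4');cv2.imwrite('pics/w4b.png',cv2.resize(cv2.imread('pics/w4.png'),(640,480)))
```

```text
[0.46601032 0.335785   0.10213833] 0.23189305812020017
```

View pics/w4b.png

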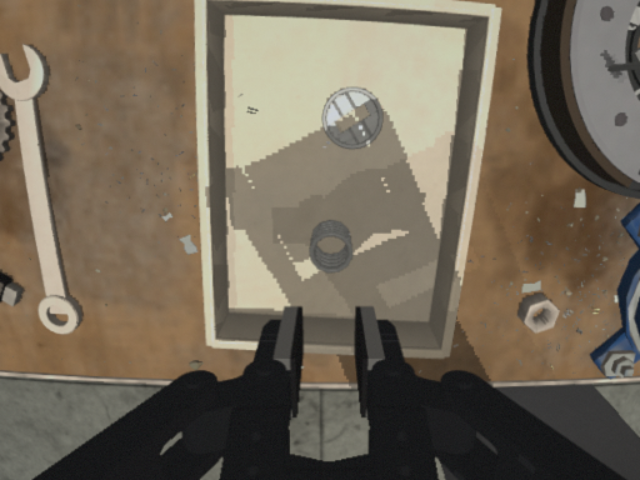

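The spring is still standing in the tray at (331,247), so the fingers hadn't closed before the lift. I'll re-measure and grip again with a longer wait.

Run:
```python
from h import *
P,im=cloud('w4'); q=P.reshape(-1,3); m=(np.hypot(q[:,0]-.4627,q[:,1]-.3333)<.025)&(q[:,2]>.0285)&(q[:,2]<.04); q=q[m];print(len(q),((q.max(0)+q.min(0))/2).round(4),q.mean(0).round(4),np.ptp(q,axis=0))
m=(np.hypot(P[...,0]-.54,P[...,1]-.32)<.03)&(P[...,2]>.012)&(P[...,2]<.04); q=P[m];print(len(q),((q.max(0)+q.min(0))/2).round(4))
go(.381,.333,.075,0)
```

```text
395 [0.4625 0.3338 0.0311] [0.4625 0.3336 0.0316] [0.02678916 0.02588056 0.00519138]
520 [0.5408 0.3208 0.0144]
slide [-8.37, 0.18, 2.38] turn 0.004 yaw0 0.004
```

```bash
python3 -m inch '[{"slide":[0,0,0],"turn":0,"grip":5},{"slide":[0,0,0],"turn":0,"grip":5},{"slide":[0,0,4],"turn":0,"grip":5},{"slide":[0,0,6.5],"turn":0,"grip":5},{"slide":[0,0,6.5],"turn":0,"grip":5}]'; python3 -c "
from h import *
go(.4627,.3335,.015,0)"
```

```text
time: 5.8
eef_pos: [0.4573, 0.3313, 0.0241]
tcp_rot: [1.0, 0.002, -0.005, 0.003]
contact_force: [-1.3, -1.0, 0.1]
opening: 0.585
finger_force: 0.0
slide [0.55, -0.22, 0.91] turn 0.004 yaw0 0.004
```

```bash
python3 -m inch '[{"slide":[0,0,0],"turn":0,"grip":5},{"slide":[0,0,0],"turn":0,"grip":5},{"slide":[0,0,0],"turn":0,"grip":5}]'; python3 -c "
from h import *
go(.4627,.3335,.015,0)"
```

```text
time: 6.1
eef_pos: [0.463, 0.3342, 0.0316]
tcp_rot: [1.0, 0.002, 0.001, -0.001]
contact_force: [0.1, -0.5, -0.5]
opening: 0.583
finger_force: 0.0
slide [-0.04, 0.07, 1.66] turn 0.004 yaw0 0.004
```

```bash
python3 -m inch '[{"slide":[0,0.06,1],"turn":0,"grip":4},{"slide":[0,0.06,1.6],"turn":0,"grip":4},{"slide":[0,0.06,1.6],"turn":0,"grip":4},{"slide":[0,0.06,1.6],"turn":0,"grip":2},{"slide":[0,0.06,1.6],"turn":0,"grip":2},{"slide":[0,0.06,1.6],"turn":0,"grip":2},{"slide":[0,0.06,1.6],"turn":0,"grip":2},{"slide":[0,0.06,1.6],"turn":0,"grip":2},{"slide":[0,0.06,1.6],"turn":0,"grip":2},{"slide":[0,0.06,1.6],"turn":0,"grip":2}]' 25; python3 -c "
from h import *
go(.4627,.3335,.015,0)"
```

```text
time: 7.1
eef_pos: [0.4618, 0.333, 0.0139]
tcp_rot: [1.0, 0.002, 0.0, -0.0]
contact_force: [-0.4, 0.5, 0.3]
opening: 0.235
finger_force: 0.0
slide [0.09, -0.05, -0.11] turn 0.004 yaw0 0.004
```

Run:
```python
from h import *
print(ctrl.get_state()['opening'],ctrl.get_state()['finger_force']);shot('wrist','w5');shot('scene','s5')
a=cv2.resize(cv2.imread('pics/w5.png')[140:384,140:400],(426,400)); b=cv2.resize(cv2.imread('pics/s5.png')[150:270,170:300],(374,400),interpolation=cv2.INTER_CUBIC); cv2.imwrite('pics/c5.png',np.hstack([a,b]))
```

```text
0.23520468199673722 0.0
```

View pics/c5.png

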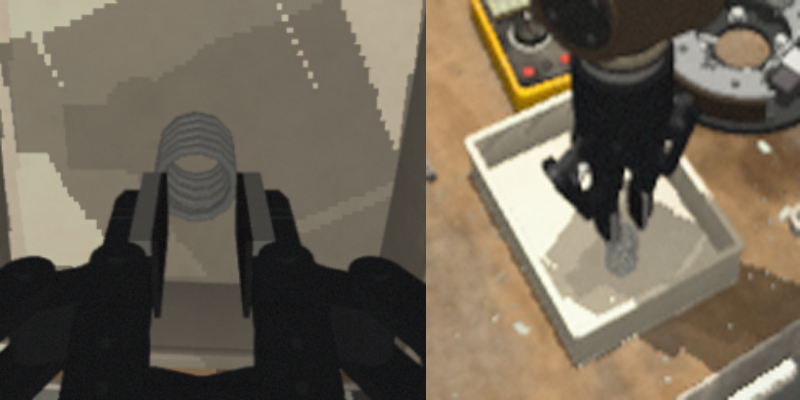

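The spring looks to be between the fingertips, but the pads stopped at the commanded 20 mm. I'll close further and see what they stop on.

```bash
python3 -m inch '[{"slide":[0,0,0],"turn":0,"grip":0},{"slide":[0,0,0],"turn":0,"grip":0},{"slide":[0,0,0],"turn":0,"grip":0},{"slide":[0,0,0],"turn":0,"grip":0},{"slide":[0,0,0],"turn":0,"grip":0}]' 25
python3 - <<'E'
from h import *
for n in('w5',):
    P,im=cloud(n); print(P[140+int(150/1.64):140+int(260/1.64):6,140+int(200/1.64)].round(3).tolist())
    for u,v in [(160,175),(162,200),(163,230),(150,200),(245,200),(195,130),(195,205)]: print(u,v,P[140+int(v/1.64),140+int(u/1.64)].round(4))
E
```

```text
time: 7.7
eef_pos: [0.4618, 0.333, 0.0138]
tcp_rot: [1.0, 0.002, 0.0, -0.0]
contact_force: [-0.1, 0.6, 0.2]
opening: 0.001
finger_force: 0.0
[[0.475, 0.332, 0.032], [0.457, 0.333, 0.003], [0.453, 0.333, 0.002], [0.452, 0.333, 0.009], [0.452, 0.333, 0.016], [0.452, 0.332, 0.022], [0.453, 0.332, 0.029], [0.451, 0.332, 0.032], [0.427, 0.333, 0.001], [0.423, 0.333, 0.001], [0.419, 0.333, 0.002], [0.414, 0.333, 0.002]]
160 175 [0.4729 0.3434 0.0444]
162 200 [0.4723 0.3421 0.057 ]
163 230 [0.4633 0.3418 0.0575]
150 200 [0.473  0.3449 0.0581]
245 200 [0.4728 0.3206 0.0577]
195 130 [0.4755 0.3341 0.0188]
195 205 [0.4502 0.3341 0.0229]
```

Run:
```python
from h import *
for n in('w1','w2','w3','w4','w5'):
    z=np.load(f'pics/{n}.npz'); d=z['d'].copy(); P,_=cloud(n)
    i=ctrl.camera_info('wrist')['T_tool_cam']; q=(P.reshape(-1,3)-z['W'][:3,3])@z['W'][:3,:3]@i[:3,:3].T+i[:3,3]  # tool coords
    q=q.reshape(P.shape); m=(abs(q[...,1])<.06)&(abs(q[...,0])<.025)&(q[...,2]<.01)&(q[...,2]>-.1); 
    r=q[m]; print(n,len(r),r[:,2].max() if len(r) else None, np.sort(r[:,2])[-30::5].round(4),np.abs(r[:,1]).min())
```

```text
w1 19415 -0.028742501131037185 [-0.0309 -0.0307 -0.0302 -0.0301 -0.0299 -0.0297] 0.00013107284353348903
w2 19416 -0.02927860841454502 [-0.0309 -0.0307 -0.0305 -0.0303 -0.0301 -0.0296] 0.00013463725520351886
w3 19440 -0.029550047155878056 [-0.0308 -0.0306 -0.0305 -0.0304 -0.0301 -0.0299] 0.00012100469781531342
w4 22033 -0.02368272819399711 [-0.0272 -0.0269 -0.0264 -0.0257 -0.0254 -0.0245] 0.0001336067558147015
w5 24428 0.009994254283592047 [0.0099 0.0099 0.0099 0.0099 0.01   0.01  ] 3.913395938014716e-06
```

The depth data shows the real fingertips about 24 mm behind the reported TCP, so I was closing above the spring. I'll descend 2.2 cm more, after opening.

```bash
python3 -m inch '[{"slide":[0.06,-0.04,0],"turn":0,"grip":5},{"slide":[0.06,-0.04,0],"turn":0,"grip":5},{"slide":[0.06,-0.04,0],"turn":0,"grip":5},{"slide":[0.06,-0.04,0],"turn":0,"grip":5},{"slide":[0.06,-0.04,0.5],"turn":0,"grip":5},{"slide":[0.06,-0.04,1],"turn":0,"grip":5},{"slide":[0.06,-0.04,1.5],"turn":0,"grip":5},{"slide":[0.06,-0.04,2],"turn":0,"grip":5},{"slide":[0.06,-0.04,2.2],"turn":0,"grip":5},{"slide":[0.06,-0.04,2.2],"turn":0,"grip":5},{"slide":[0.06,-0.04,2.2],"turn":0,"grip":0.5},{"slide":[0.06,-0.04,2.2],"turn":0,"grip":0.5},{"slide":[0.06,-0.04,2.2],"turn":0,"grip":0.5},{"slide":[0.06,-0.04,2.2],"turn":0,"grip":0.5},{"slide":[0.06,-0.04,2.2],"turn":0,"grip":0.5}]' 25
```

```text
time: 9.2
eef_pos: [0.4626, 0.3335, -0.0079]
tcp_rot: [1.0, 0.002, 0.0, -0.0]
contact_force: [-0.8, -0.9, 1.0]
opening: 0.294
finger_force: 24.3
```

```bash
python3 -m inch '[{"slide":[0,0,-1],"turn":0,"grip":0.5},{"slide":[0,0,-3],"turn":0,"grip":0.5},{"slide":[0,0,-6],"turn":0,"grip":0.5},{"slide":[0,0,-9],"turn":0,"grip":0.5},{"slide":[2,3,-10],"turn":0.1,"grip":0.5},{"slide":[5,7,-10],"turn":0.2,"grip":0.5},{"slide":[8,11,-10],"turn":0.3,"grip":0.5},{"slide":[10,15,-10],"turn":0.37,"grip":0.5},{"slide":[11.2,16.4,-9],"turn":0.37,"grip":0.5},{"slide":[11.2,16.4,-7.5],"turn":0.37,"grip":0.5},{"slide":[11.2,16.4,-6.5],"turn":0.37,"grip":0.5},{"slide":[11.2,16.4,-6.5],"turn":0.37,"grip":0.5},{"slide":[11.2,16.4,-6.5],"turn":0.37,"grip":0.5},{"slide":[11.2,16.4,-6.5],"turn":0.37,"grip":0.5},{"slide":[11.2,16.4,-6.5],"turn":0.37,"grip":0.5}]'
python3 - <<'E'
from h import *
go(.5748,.1691,.0455,-.367)
T=pose(); shot('wrist','w6'); P,im=cloud('w6'); q=(P-T[:3,3])@T[:3,:3]
m=(abs(q[...,1])<.03)&(abs(q[...,0])<.03)&(q[...,2]>-.024)&(q[...,2]<.015); r=q[m]; print(len(r)); 
m=(abs(q[...,1])<.0115)&(abs(q[...,0])<.03)&(q[...,2]>-.024)&(q[...,2]<-.014); r=q[m]
print(len(r),r.min(0).round(4),r.max(0).round(4)); print(np.percentile(r,[2,98],axis=0).round(4))
cv2.imwrite('pics/c6.png',cv2.resize(cv2.imread('pics/w6.png')[150:330,170:350],(600,600),interpolation=cv2.INTER_CUBIC))
E
```

```text
time: 10.7
eef_pos: [0.5752, 0.1707, 0.0576]
tcp_rot: [0.983, -0.181, 0.001, -0.0]
contact_force: [-0.3, 0.2, -0.4]
opening: 0.293
finger_force: 24.8
slide [0.02, 0.16, 1.21] turn 0.002 yaw0 -0.365
1165
776 [-0.0132 -0.0113 -0.024 ] [ 0.0139  0.0115 -0.014 ]
[[-0.0117 -0.0102 -0.0238]
 [ 0.0133  0.0107 -0.0141]]
```

View pics/c6.png

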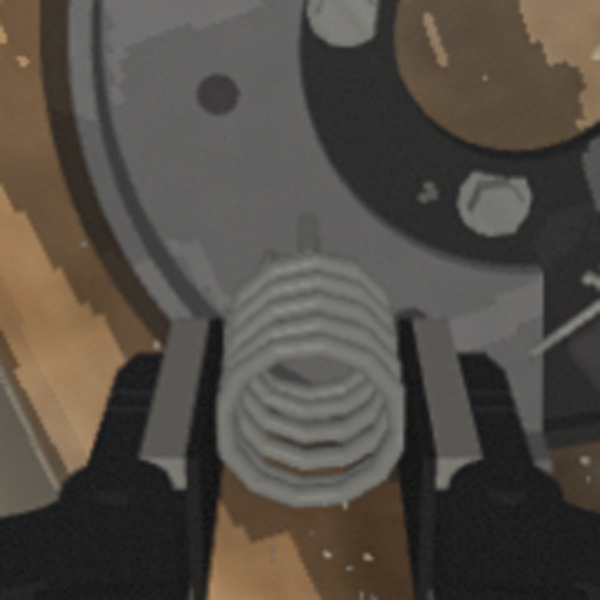

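```bash
python3 -m inch '[{"slide":[0.02,0.16,0.6],"turn":0,"grip":0.5},{"slide":[0.02,0.16,1.1],"turn":0,"grip":0.5},{"slide":[0.02,0.16,1.1],"turn":0,"grip":0.5},{"slide":[0.02,0.16,1.2],"turn":0,"grip":0.5},{"slide":[0.02,0.16,1.3],"turn":0,"grip":0.5},{"slide":[0.02,0.16,1.4],"turn":0,"grip":0.5},{"slide":[0.02,0.16,1.5],"turn":0,"grip":0.5},{"slide":[0.02,0.16,1.5],"turn":0,"grip":0.5}]'; python3 -c "
from h import *
print(ctrl.get_state()['wrist_torque']);go(.5748,.1691,.0455,-.367)"
```

```text
time: 11.55
eef_pos: [0.575, 0.1684, 0.0422]
tcp_rot: [0.983, -0.182, 0.0, -0.0]
contact_force: [0.2, 0.1, 1.6]
opening: 0.294
finger_force: 25.0
[ 4.26937268e-02  1.01374242e-05 -2.34118584e-02]
slide [-0.05, -0.06, -0.33] turn 0.001 yaw0 -0.366
```

```bash
python3 -m inch '[{"slide":[-0.03,-0.03,0.1],"turn":0,"grip":0.5},{"slide":[-0.03,-0.03,0.2],"turn":0,"grip":0.5},{"slide":[-0.03,-0.03,0.3],"turn":0,"grip":0.5},{"slide":[-0.03,-0.03,0.3],"turn":0,"grip":0.5}]'; python3 -c "
from h import *
print(ctrl.get_state()['wrist_torque'])"
```

```text
time: 11.95
eef_pos: [0.5749, 0.169, 0.039]
tcp_rot: [0.983, -0.182, 0.001, -0.0]
contact_force: [1.5, 1.4, 0.5]
opening: 0.291
finger_force: 24.9
[ 0.46616659 -0.3110928  -0.0524295 ]
```

```bash
python3 -m inch '[{"slide":[0.02,-0.05,0],"turn":0,"grip":0.5},{"slide":[0.02,-0.05,0.15],"turn":0,"grip":0.5},{"slide":[0.02,-0.05,0.3],"turn":0,"grip":0.5},{"slide":[0.02,-0.05,0.45],"turn":0,"grip":0.5},{"slide":[0.02,-0.05,0.6],"turn":0,"grip":0.5},{"slide":[0.02,-0.05,0.6],"turn":0,"grip":0.5}]'; python3 -c "
from h import *
print(ctrl.get_state()['wrist_torque'])"
```

```text
time: 12.55
eef_pos: [0.5747, 0.1689, 0.0325]
tcp_rot: [0.983, -0.182, -0.0, 0.0]
contact_force: [0.0, 1.1, 0.4]
opening: 0.291
finger_force: 25.0
[ 0.11810418 -0.10950026 -0.06576705]
```

```bash
python3 -m inch '[{"slide":[0,0,0.2],"turn":0,"grip":0.5},{"slide":[0,0,0.4],"turn":0,"grip":0.5},{"slide":[0,0,0.6],"turn":0,"grip":0.5},{"slide":[0,0,0.8],"turn":0,"grip":0.5},{"slide":[0,0,1.0],"turn":0,"grip":0.5},{"slide":[0,0,1.2],"turn":0,"grip":0.5},{"slide":[0,0,1.2],"turn":0,"grip":0.5}]'; python3 -c "
from h import *
print(ctrl.get_state()['wrist_torque'])"
```

```text
time: 13.25
eef_pos: [0.5741, 0.1688, 0.02]
tcp_rot: [0.983, -0.182, -0.001, 0.0]
contact_force: [0.0, 0.3, 0.6]
opening: 0.292
finger_force: 24.9
[ 0.00766475 -0.03965603 -0.00788638]
```

```bash
python3 -m inch '[{"slide":[0.05,0,0.2],"turn":0,"grip":0.5},{"slide":[0.05,0,0.4],"turn":0,"grip":0.5},{"slide":[0.05,0,0.6],"turn":0,"grip":0.5},{"slide":[0.05,0,0.7],"turn":0,"grip":0.5},{"slide":[0.05,0,0.78],"turn":0,"grip":0.5},{"slide":[0.05,0,0.78],"turn":0,"grip":0.5}]'; python3 -c "
from h import *
print(ctrl.get_state()['wrist_torque'])"
```

```text
time: 13.85
eef_pos: [0.5751, 0.169, 0.0128]
tcp_rot: [0.983, -0.182, -0.0, -0.0]
contact_force: [0.7, 1.4, -0.8]
opening: 0.29
finger_force: 24.9
[ 0.25435701 -0.16021817 -0.00748356]
```

```bash
python3 -m inch '[{"slide":[-0.04,-0.03,0.06],"turn":0,"grip":0.5},{"slide":[-0.04,-0.03,0.12],"turn":0,"grip":0.5},{"slide":[-0.04,-0.03,0.12],"turn":0,"grip":0.5},{"slide":[-0.04,-0.03,0.12],"turn":0,"grip":4.2},{"slide":[-0.04,-0.03,0.12],"turn":0,"grip":4.2},{"slide":[-0.04,-0.03,0.12],"turn":0,"grip":4.2}]'; python3 -m inch '[{"slide":[0,0,-0.5],"turn":0,"grip":4.2},{"slide":[0,0,-2],"turn":0,"grip":4.2},{"slide":[0,0,-4.5],"turn":0,"grip":4.2},{"slide":[0,0,-8],"turn":0,"grip":4.2},{"slide":[-8.2,0,-10],"turn":0,"grip":4.2},{"slide":[-8.2,0,-10],"turn":0,"grip":4.2},{"slide":[-8.2,0,-10],"turn":0,"grip":4.2},{"slide":[-8.2,0,-10],"turn":0,"grip":4.2},{"slide":[-8.2,0,-10],"turn":0,"grip":4.2}]'
python3 - <<'E'
from h import *
shot('wrist','w7'); P,im=cloud('w7'); q=P.reshape(-1,3)
m=(np.hypot(q[:,0]-.574,q[:,1]-.170)<.02)&(q[:,2]>.046)&(q[:,2]<.06); r=q[m]
print(len(r)); i=(r[:,2]>.0530); d=np.hypot(r[:,0]-.574,r[:,1]-.17)
print('z percentiles',np.percentile(r[:,2],[5,50,95]).round(4)); a=r[d>9.7e-3]; print('ring',len(a),((a.max(0)+a.min(0))/2).round(4),np.ptp(a,axis=0).round(4))
b=r[(d<9.7e-3)&(r[:,2]>.052)]; print('head',len(b),b.mean(0).round(4)); v,V=np.linalg.eigh(np.cov(b[:,:2].T)); print(np.degrees(np.arctan(V[1,1]/V[0,1])))
go(.5408-.082,.3205,.10,0)
E
```

```text
time: 14.45
eef_pos: [0.5749, 0.1691, 0.0118]
tcp_rot: [0.983, -0.182, -0.0, 0.0]
contact_force: [-1.3, -0.1, -0.1]
opening: 0.492
finger_force: 0.0
time: 15.35
eef_pos: [0.4995, 0.1984, 0.1125]
tcp_rot: [0.983, -0.182, 0.001, -0.0]
contact_force: [-0.1, -0.1, 0.1]
opening: 0.497
finger_force: 0.0
748
z percentiles [0.0496 0.0513 0.0545]
ring 459 [0.575  0.1683 0.0497] [0.0263 0.0269 0.0071]
head 224 [0.5739 0.1704 0.0537]
39.12565960718072
slide [-8.18, -9.95, 1.21] turn -0.367 yaw0 -0.367
```

The depth data shows the spring standing on the shoe: its ring top is at z ≈ 0.0515, centred at (0.575, 0.168), with the pin through it. Next I'll look at the cup from above.

```bash
python3 -m inch '[{"slide":[-3,-4,0],"turn":-0.1,"grip":6},{"slide":[-6,-8,0],"turn":-0.2,"grip":6},{"slide":[-8.2,-10,1.2],"turn":-0.3,"grip":6},{"slide":[-8.2,-10,1.2],"turn":-0.367,"grip":6},{"slide":[-8.2,-10,1.2],"turn":-0.367,"grip":6},{"slide":[-8.2,-10,1.2],"turn":-0.367,"grip":6},{"slide":[-8.2,-10,1.2],"turn":-0.367,"grip":6}]'
python3 - <<'E'
from h import *
shot('wrist','w8'); P,im=cloud('w8')
m=(np.hypot(P[...,0]-.5408,P[...,1]-.3205)<.024)&(P[...,2]>.0135)&(P[...,2]<.03); r=P[m]
print(len(r),((r.max(0)+r.min(0))/2).round(4),np.ptp(r,axis=0).round(4))
vv,uu=np.where(m); c=(uu.max()+uu.min())/2,(vv.max()+vv.min())/2; print(c)
x,y=map(int,c); cv2.imwrite('pics/c8.png',cv2.resize(im[y-33:y+33,x-33:x+33,::-1],(594,594),interpolation=cv2.INTER_CUBIC))
k=cv2.inRange(P[...,2].astype(np.float32),-.01,.0065)&((np.hypot(P[...,0]-r[:,0].mean(),P[...,1]-r[:,1].mean())<.0125)*255).astype(np.uint8)
s=P[k>0]; print(len(s),s.mean(0)); v,V=np.linalg.eigh(np.cov(s[:,:2].T)); print(np.degrees(np.arctan(V[1,1]/V[0,1])),np.sqrt(v))
E
```

```text
time: 16.1
eef_pos: [0.4586, 0.3207, 0.0999]
tcp_rot: [1.0, -0.001, 0.0, -0.0]
contact_force: [0.1, 0.2, 1.0]
opening: 0.701
finger_force: 0.0
510 [0.5409 0.3212 0.0156] [0.0352 0.0349 0.0042]
(np.float64(260.0), np.float64(82.0))
321 [0.5407951  0.32139176 0.00224741]
-57.434558143485255 [0.00240958 0.00623319]
```

View pics/c8.png

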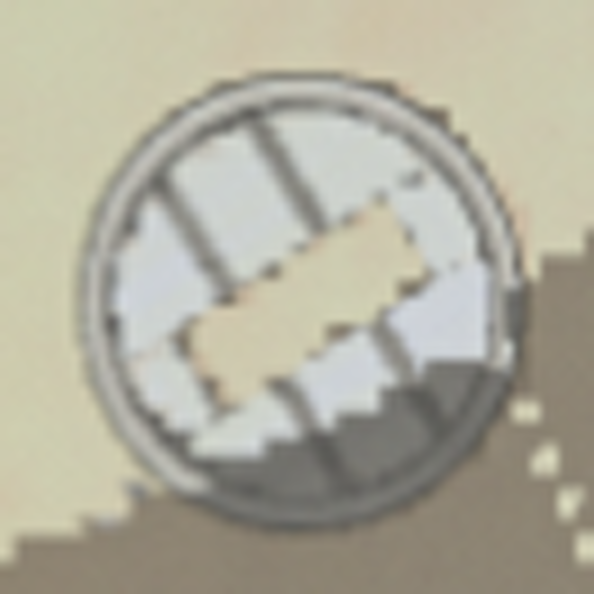

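The slot shows as the tan bar from (210,365) to (405,235), about -57° in world. I'll grip the cup at yaw 0, turn it +96° to match the head at 39°, then do the quarter turn back.

```bash
python3 -m inch '[{"slide":[4,-0.05,0],"turn":0,"grip":6},{"slide":[8.2,-0.05,2],"turn":0,"grip":6},{"slide":[8.2,-0.05,5],"turn":0,"grip":6},{"slide":[8.2,-0.05,7.5],"turn":0,"grip":6},{"slide":[8.2,-0.05,9.5],"turn":0,"grip":6},{"slide":[8.2,-0.05,10],"turn":0,"grip":6},{"slide":[8.2,-0.05,10],"turn":0,"grip":6},{"slide":[8.2,-0.05,10],"turn":0,"grip":6},{"slide":[8.2,-0.05,10],"turn":0,"grip":6}]' 40; python3 -c "
from h import *
go(.5409,.3213,-.020,0)"
```

```text
time: 17.05
eef_pos: [0.541, 0.3224, 0.0018]
tcp_rot: [1.0, 0.0, 0.002, -0.001]
contact_force: [-0.0, -0.0, -0.1]
opening: 0.71
finger_force: 0.0
slide [-0.02, 0.11, 2.18] turn 0.001 yaw0 0.001
```

```bash
python3 -m inch '[{"slide":[-0.01,0.08,1],"turn":0,"grip":6},{"slide":[-0.01,0.08,1.7],"turn":0,"grip":6},{"slide":[-0.01,0.08,2.0],"turn":0,"grip":6},{"slide":[-0.01,0.08,2.1],"turn":0,"grip":6},{"slide":[-0.01,0.08,2.1],"turn":0,"grip":6},{"slide":[-0.01,0.08,2.1],"turn":0,"grip":1},{"slide":[-0.01,0.08,2.1],"turn":0,"grip":1},{"slide":[-0.01,0.08,2.1],"turn":0,"grip":1},{"slide":[-0.01,0.08,2.1],"turn":0,"grip":1},{"slide":[-0.01,0.08,2.1],"turn":0,"grip":1},{"slide":[-0.01,0.08,2.1],"turn":0,"grip":1}]' 40; python3 -c "
from h import *
go(.5745,.1695,.05,1.683)"
```

```text
time: 18.15
eef_pos: [0.5401, 0.3214, -0.0206]
tcp_rot: [1.0, 0.0, 0.001, -0.0]
contact_force: [-0.9, -0.2, 3.3]
opening: 0.394
finger_force: 40.1
slide [3.43, 15.19, -7.06] turn -1.682 yaw0 0.001
```

```bash
python3 -m inch '[{"slide":[0,0,-1],"turn":0,"grip":1},{"slide":[0,0,-3],"turn":0,"grip":1},{"slide":[0,0,-6],"turn":-0.14,"grip":1},{"slide":[0,0,-9],"turn":-0.28,"grip":1},{"slide":[1,4,-10],"turn":-0.42,"grip":1},{"slide":[2,8,-10],"turn":-0.56,"grip":1},{"slide":[3,12,-10],"turn":-0.7,"grip":1},{"slide":[3.42,15.2,-10],"turn":-0.84,"grip":1},{"slide":[3.42,15.2,-10],"turn":-0.98,"grip":1},{"slide":[3.42,15.2,-9],"turn":-1.12,"grip":1},{"slide":[3.42,15.2,-8],"turn":-1.26,"grip":1},{"slide":[3.42,15.2,-7],"turn":-1.4,"grip":1},{"slide":[3.42,15.2,-7],"turn":-1.54,"grip":1},{"slide":[3.42,15.2,-7],"turn":-1.682,"grip":1},{"slide":[3.42,15.2,-7],"turn":-1.682,"grip":1},{"slide":[3.42,15.2,-7],"turn":-1.682,"grip":1},{"slide":[3.42,15.2,-7],"turn":-1.682,"grip":1},{"slide":[3.42,15.2,-7],"turn":-1.682,"grip":1}]'
python3 - <<'E'
from h import *
go(.5743,.1690,.036,1.683)
T=pose(); shot('wrist','w9'); P,im=cloud('w9'); q=(P-T[:3,3])@T[:3,:3]
m=(abs(q[...,1])<.0165)&(abs(q[...,0])<.03)&(q[...,2]>-.045)&(q[...,2]<-.032); r=q[m]
print(len(r)); print(np.percentile(r,[1,5,95,99],axis=0).round(4))
m=(abs(q[...,0])<.006)&(abs(q[...,1])<.006); print(np.percentile(P[m][:,2],[5,50,95]))
E
```

```text
time: 19.95
eef_pos: [0.5739, 0.1692, 0.0489]
tcp_rot: [0.667, 0.745, -0.0, 0.0]
contact_force: [-0.2, 0.8, -0.1]
opening: 0.396
finger_force: 40.0
slide [-0.02, 0.04, 1.29] turn -0.001 yaw0 1.682
1672
[[-0.0171 -0.0162 -0.043 ]
 [-0.0159 -0.0154 -0.0371]
 [ 0.0172  0.0164 -0.0322]
 [ 0.0178  0.0165 -0.032 ]]
[0.02238114 0.07800467 0.07927167]
```

```bash
python3 -m inch '[{"slide":[-0.02,0.04,0.8],"turn":0,"grip":1},{"slide":[-0.02,0.04,1.5],"turn":0,"grip":1},{"slide":[-0.02,0.04,1.9],"turn":0,"grip":1},{"slide":[-0.02,0.04,1.9],"turn":0,"grip":1},{"slide":[-0.02,0.04,1.9],"turn":0,"grip":1}]'; python3 -m inch '[{"slide":[0,0,0.1],"turn":0,"grip":1},{"slide":[0,0,0.2],"turn":0,"grip":1},{"slide":[0,0,0.3],"turn":0,"grip":1},{"slide":[0,0,0.3],"turn":0,"grip":1}]'
```

```text
time: 20.5
eef_pos: [0.5742, 0.169, 0.0295]
tcp_rot: [0.666, 0.746, -0.0, -0.0]
contact_force: [-0.1, -0.2, 0.3]
opening: 0.393
finger_force: 40.0
time: 20.9
eef_pos: [0.5742, 0.169, 0.0268]
tcp_rot: [0.666, 0.746, -0.0, -0.0]
contact_force: [-0.2, -0.3, -0.4]
opening: 0.392
finger_force: 40.0
```

```bash
python3 -m inch '[{"slide":[0,0,0.1],"turn":0,"grip":1},{"slide":[0,0,0.2],"turn":0,"grip":1},{"slide":[0,0,0.2],"turn":0,"grip":1}]'; python3 -c "
from h import *
print(ctrl.get_state()['wrist_torque'])"
```

```text
time: 21.2
eef_pos: [0.5742, 0.169, 0.0246]
tcp_rot: [0.666, 0.746, -0.0, -0.0]
contact_force: [-0.4, -0.1, -0.3]
opening: 0.397
finger_force: 40.0
[ 0.0325577   0.01560962 -0.00466893]
```

```bash
python3 -m inch '[{"slide":[0,0,0.1],"turn":0,"grip":1},{"slide":[0,0,0.2],"turn":0,"grip":1},{"slide":[0,0,0.2],"turn":0,"grip":1}]'; python3 -c "
from h import *
print(ctrl.get_state()['wrist_torque'])"
```

```text
time: 21.5
eef_pos: [0.5745, 0.169, 0.023]
tcp_rot: [0.666, 0.746, 0.0, 0.0]
contact_force: [-1.3, -1.2, 1.5]
opening: 0.4
finger_force: 40.1
[-0.06242636  0.11640657 -0.03394738]
```

```bash
python3 -m inch '[{"slide":[-0.03,-0.04,0],"turn":0,"grip":1},{"slide":[-0.03,-0.04,0.1],"turn":0,"grip":1},{"slide":[-0.03,-0.04,0.2],"turn":0,"grip":1},{"slide":[-0.03,-0.04,0.2],"turn":0,"grip":1}]'; python3 -c "
from h import *
print(ctrl.get_state()['wrist_torque'])"
```

```text
time: 21.9
eef_pos: [0.5745, 0.1688, 0.0214]
tcp_rot: [0.666, 0.746, 0.0, 0.0]
contact_force: [0.4, -0.1, 4.2]
opening: 0.396
finger_force: 40.3
[ 0.01436096  0.08093966 -0.01619417]
```

```bash
python3 -m inch '[{"slide":[0,0,0.1],"turn":0,"grip":1},{"slide":[0,0,0.2],"turn":0,"grip":1},{"slide":[0,0,0.3],"turn":0,"grip":1},{"slide":[0,0,0.4],"turn":0,"grip":1},{"slide":[0,0,0.45],"turn":0,"grip":1},{"slide":[0,0,0.45],"turn":0,"grip":1},{"slide":[0,0,0.45],"turn":0,"grip":1}]'; python3 -c "
from h import *
print(ctrl.get_state()['wrist_torque'])"
```

```text
time: 22.6
eef_pos: [0.5746, 0.1688, 0.0179]
tcp_rot: [0.666, 0.746, 0.0, 0.0]
contact_force: [-3.1, -0.4, 9.3]
opening: 0.393
finger_force: 40.9
[-0.02682027  0.4445832   0.01303293]
```

```bash
python3 -m inch '[{"slide":[0,-0.03,0.08],"turn":0,"grip":1},{"slide":[0,-0.06,0.16],"turn":0,"grip":1},{"slide":[0,-0.06,0.16],"turn":0,"grip":1}]' 50; python3 -c "
from h import *
print(ctrl.get_state()['wrist_torque'])"
```

```text
time: 22.9
eef_pos: [0.5746, 0.1688, 0.0168]
tcp_rot: [0.666, 0.746, 0.001, 0.001]
contact_force: [-2.6, -0.7, 10.8]
opening: 0.387
finger_force: 49.6
[-0.01847639  0.47545886 -0.01123562]
```

```bash
python3 -m inch '[{"slide":[0,-0.03,0],"turn":0.1,"grip":1},{"slide":[0,-0.03,0],"turn":0.2,"grip":1},{"slide":[0,-0.03,0],"turn":0.3,"grip":1},{"slide":[0,-0.03,0],"turn":0.4,"grip":1},{"slide":[0,-0.03,0],"turn":0.4,"grip":1}]'; python3 -c "
from h import *
print(ctrl.get_state()['wrist_torque'])"
```

```text
time: 23.4
eef_pos: [0.5751, 0.1685, 0.0171]
tcp_rot: [0.802, 0.598, 0.002, 0.001]
contact_force: [-1.9, -1.2, 10.5]
opening: 0.392
finger_force: 49.5
[-0.15206949  0.16588643 -0.09866209]
```

```bash
python3 -m inch '[{"slide":[0,0,0],"turn":0.13,"grip":1},{"slide":[0,0,0],"turn":0.26,"grip":1},{"slide":[0,0,0],"turn":0.39,"grip":1},{"slide":[0,0,0],"turn":0.52,"grip":1},{"slide":[0,0,0],"turn":0.65,"grip":1},{"slide":[0,0,0],"turn":0.78,"grip":1},{"slide":[0,0,0],"turn":0.91,"grip":1},{"slide":[0,0,0],"turn":1.04,"grip":1},{"slide":[0,0,0],"turn":1.17,"grip":1},{"slide":[0,0,0],"turn":1.17,"grip":1},{"slide":[0,0,0],"turn":1.17,"grip":1}]'; python3 -c "
from h import *
print(ctrl.get_state()['wrist_torque'])"
```

```text
time: 24.5
eef_pos: [0.5751, 0.1687, 0.0172]
tcp_rot: [0.998, 0.056, 0.002, -0.0]
contact_force: [-1.0, -0.1, 10.6]
opening: 0.392
finger_force: 49.5
[-0.05262798  0.19867712 -0.07902416]
```

```bash
python3 -m inch '[{"slide":[0,0,-0.1],"turn":0,"grip":1},{"slide":[0,0,-0.2],"turn":0,"grip":1},{"slide":[0,0,-0.3],"turn":0,"grip":1},{"slide":[0,0,-0.3],"turn":0,"grip":1},{"slide":[0,0,-0.3],"turn":0,"grip":1}]'; python3 -c "
from h import *
print(ctrl.get_state()['wrist_torque'])"
```

```text
time: 25.0
eef_pos: [0.5747, 0.1687, 0.0186]
tcp_rot: [0.998, 0.056, 0.002, -0.0]
contact_force: [4.1, 0.3, 4.0]
opening: 0.39
finger_force: 49.8
[ 0.12076197 -0.57935307 -0.05567949]
```

```bash
python3 -m inch '[{"slide":[0.06,0,0],"turn":0,"grip":1},{"slide":[0.12,0,0],"turn":0,"grip":1},{"slide":[0.12,0,0],"turn":0,"grip":1}]'; python3 -c "
from h import *
print(ctrl.get_state()['wrist_torque'])"
```

```text
time: 25.3
eef_pos: [0.5747, 0.1687, 0.0184]
tcp_rot: [0.998, 0.056, 0.0, 0.0]
contact_force: [0.6, 0.2, 6.7]
opening: 0.392
finger_force: 50.0
[ 0.02102694 -0.23054982 -0.05023401]
```

```bash
python3 -m inch '[{"slide":[0.1,0,0],"turn":0,"grip":4.6},{"slide":[0.1,0,0],"turn":0,"grip":4.6},{"slide":[0.1,0,0],"turn":0,"grip":4.6},{"slide":[0.1,0,0],"turn":0,"grip":4.6}]' 20; python3 -m inch '[{"slide":[0,0,-1],"turn":0,"grip":4.8},{"slide":[0,0,-3],"turn":0,"grip":4.8},{"slide":[0,0,-6],"turn":0,"grip":4.8},{"slide":[-8.2,0,-9],"turn":0,"grip":4.8},{"slide":[-8.2,0,-9],"turn":0,"grip":4.8},{"slide":[-8.2,0,-9],"turn":0,"grip":4.8},{"slide":[-8.2,0,-9],"turn":0,"grip":4.8}]'
python3 - <<'E'
from h import *
shot('wrist','w10'); P,im=cloud('w10'); q=P.reshape(-1,3)
m=(np.hypot(q[:,0]-.574,q[:,1]-.170)<.024)&(q[:,2]>.045)&(q[:,2]<.075); r=q[m]
print(len(r),((r.max(0)+r.min(0))/2).round(4),np.ptp(r,axis=0).round(4))
d=np.hypot(r[:,0]-r[:,0].mean(),r[:,1]-r[:,1].mean()); a=r[(d>.0145)&(r[:,2]>.05)]
A=np.c_[a[:,:2]-a[:,:2].mean(0),np.ones(len(a))]; s=np.linalg.lstsq(A,a[:,2],rcond=None)[0]; print('rim plane',s.round(4),len(a))
cv2.imwrite('pics/c10.png',cv2.resize(im[40:150,200:330,::-1],(709,600),interpolation=cv2.INTER_CUBIC))
E
```

```text
time: 25.7
eef_pos: [0.574, 0.1687, 0.0166]
tcp_rot: [0.998, 0.056, -0.001, 0.0]
contact_force: [0.3, 0.1, -0.3]
opening: 0.545
finger_force: 0.0
time: 26.4
eef_pos: [0.494, 0.1597, 0.1089]
tcp_rot: [0.998, 0.056, 0.001, -0.0]
contact_force: [0.9, -0.4, -0.4]
opening: 0.561
finger_force: 0.0
2279 [0.5759 0.1672 0.0509] [0.0359 0.0356 0.0118]
rim plane [ 0.006 -0.005  0.054] 799
```

View pics/c10.png

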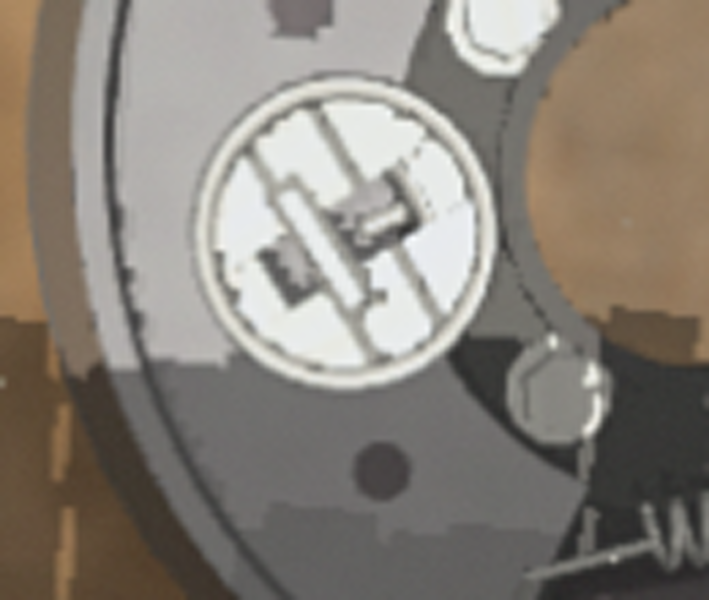

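The picture shows the cup turned 90°, with the head bar centred at (325,245). The cup centre is at (345,232), so the head is riding about 2.4 mm off, up the left V flank, and the cup isn't fully risen. I'll regrip, press lightly, shift the cup across towards the head and let it rise again.

Run:
```python
from h import *
c=atz('w10',200+345/5.454,40+232/5.454,.0555); h=atz('w10',200+325/5.454,40+245/5.454,.055); print(c,h,h-c)
T=pose(); print(T[:3,:2].T@(h-c)*100)
go(c[0],c[1],.045)
```

```text
[0.57587274 0.1672334  0.0555    ] [0.57415453 0.16938232 0.055     ] [-0.00171821  0.00214892 -0.0005    ]
[-0.14663961 -0.23286712]
slide [8.15, 0.16, 6.37] turn 0 yaw0 0.113
```

```bash
python3 -m inch '[{"slide":[4,0.1,0],"turn":0,"grip":5.2},{"slide":[8.15,0.16,1.5],"turn":0,"grip":5.2},{"slide":[8.15,0.16,4],"turn":0,"grip":5.2},{"slide":[8.15,0.16,6],"turn":0,"grip":5.2},{"slide":[8.15,0.16,7.5],"turn":0,"grip":5.2},{"slide":[8.15,0.16,8.4],"turn":0,"grip":5.2},{"slide":[8.15,0.16,9.0],"turn":0,"grip":5.2},{"slide":[8.15,0.16,9.0],"turn":0,"grip":5.2},{"slide":[8.15,0.16,9.0],"turn":0,"grip":5.2}]'; python3 -m inch '[{"slide":[0,0,0],"turn":0,"grip":1},{"slide":[0,0,0],"turn":0,"grip":1},{"slide":[0,0,0],"turn":0,"grip":1},{"slide":[0,0,0],"turn":0,"grip":1},{"slide":[0,0,0],"turn":0,"grip":1}]' 40
```

```text
time: 27.35
eef_pos: [0.5757, 0.1673, 0.0186]
tcp_rot: [0.998, 0.056, 0.001, -0.0]
contact_force: [0.5, -0.7, 0.7]
opening: 0.608
finger_force: 0.0
time: 27.85
eef_pos: [0.576, 0.1677, 0.0189]
tcp_rot: [0.998, 0.056, 0.001, -0.0]
contact_force: [-0.1, 2.8, 4.9]
opening: 0.395
finger_force: 40.1
```

```bash
python3 -m inch '[{"slide":[0,0,0.08],"turn":0,"grip":1},{"slide":[0,0,0.16],"turn":0,"grip":1},{"slide":[-0.08,-0.1,0.16],"turn":0,"grip":1},{"slide":[-0.15,-0.2,0.16],"turn":0,"grip":1},{"slide":[-0.17,-0.25,0.16],"turn":0,"grip":1},{"slide":[-0.17,-0.25,0.16],"turn":0,"grip":1}]'
```

```text
time: 28.45
eef_pos: [0.5758, 0.168, 0.0187]
tcp_rot: [0.998, 0.057, 0.003, 0.001]
contact_force: [0.2, -3.4, 9.4]
opening: 0.395
finger_force: 40.5
```

```bash
python3 -m inch '[{"slide":[0,0,0],"turn":0,"grip":1},{"slide":[0,0,0],"turn":0,"grip":1},{"slide":[0,0,0.1],"turn":0,"grip":1},{"slide":[0,0,0.2],"turn":0,"grip":1},{"slide":[0,0,0.2],"turn":0,"grip":1},{"slide":[0,0,0.2],"turn":0,"grip":1}]'
```

```text
time: 29.05
eef_pos: [0.576, 0.168, 0.0172]
tcp_rot: [0.998, 0.057, 0.003, 0.001]
contact_force: [-0.5, -2.4, 11.4]
opening: 0.393
finger_force: 40.7
```

```bash
python3 -c "
from h import *
s=ctrl.get_state();print(s['wrist_torque'],s['contact_force'],s['eef_pos'])"
```

```text
[-0.45255072 -0.05120002  0.02241799] [-0.47129062 -2.42416155 11.42763368] [0.57595279 0.16803453 0.01722846]
```

```bash
python3 -m inch '[{"slide":[-0.1,-0.1,0],"turn":0,"grip":1},{"slide":[-0.15,-0.15,0],"turn":0,"grip":1},{"slide":[-0.15,-0.15,0],"turn":0,"grip":1}]';python3 -c "
from h import *
s=ctrl.get_state();print(s['wrist_torque'])"
```

```text
time: 29.35
eef_pos: [0.5756, 0.1687, 0.0177]
tcp_rot: [0.998, 0.057, 0.004, 0.002]
contact_force: [2.8, -4.5, 9.8]
opening: 0.396
finger_force: 40.6
[-0.78342372 -0.40253793  0.0029661 ]
```

```bash
python3 -m inch '[{"slide":[-0.1,-0.1,0],"turn":0,"grip":1},{"slide":[-0.15,-0.15,0],"turn":0,"grip":1},{"slide":[-0.15,-0.15,0],"turn":0,"grip":1}]';python3 -c "
from h import *
s=ctrl.get_state();print(s['wrist_torque'])"
```

```text
time: 29.65
eef_pos: [0.5744, 0.1703, 0.0179]
tcp_rot: [0.998, 0.057, 0.005, 0.002]
contact_force: [3.0, -3.5, 10.8]
opening: 0.395
finger_force: 40.6
[-0.75479874 -0.53634453 -0.00227964]
```

```bash
python3 -m inch '[{"slide":[0.03,0.03,-0.1],"turn":0,"grip":1},{"slide":[0.06,0.06,-0.2],"turn":0,"grip":1},{"slide":[0.06,0.06,-0.3],"turn":0,"grip":1},{"slide":[0.06,0.06,-0.4],"turn":0,"grip":1},{"slide":[0.06,0.06,-0.4],"turn":0,"grip":1}]';python3 -c "
from h import *
s=ctrl.get_state();print(s['wrist_torque'])"
```

```text
time: 30.15
eef_pos: [0.5737, 0.1704, 0.0204]
tcp_rot: [0.998, 0.057, 0.004, 0.001]
contact_force: [3.4, -2.0, 6.9]
opening: 0.392
finger_force: 40.3
[-0.30144557 -0.52897569 -0.00200096]
```

```bash
python3 -m inch '[{"slide":[0.04,0.02,-0.1],"turn":0,"grip":1},{"slide":[0.06,0.04,-0.2],"turn":0,"grip":1},{"slide":[0.06,0.04,-0.2],"turn":0,"grip":1}]';python3 -c "
from h import *
s=ctrl.get_state();print(s['wrist_torque'])"
```

```text
time: 30.45
eef_pos: [0.573, 0.1705, 0.0207]
tcp_rot: [0.998, 0.056, 0.003, 0.001]
contact_force: [5.8, -1.3, 3.0]
opening: 0.394
finger_force: 40.1
[-0.2764714  -0.86258754 -0.0374936 ]
```

```bash
python3 -m inch '[{"slide":[0.1,0.03,0],"turn":0,"grip":1},{"slide":[0.18,0.05,0],"turn":0,"grip":1},{"slide":[0.18,0.05,0],"turn":0,"grip":1}]';python3 -c "
from h import *
s=ctrl.get_state();print(s['wrist_torque'])"
```

```text
time: 30.75
eef_pos: [0.5732, 0.1705, 0.0207]
tcp_rot: [0.998, 0.057, 0.0, 0.0]
contact_force: [2.0, -1.8, 5.1]
opening: 0.394
finger_force: 40.5
[-0.30077979 -0.3187525   0.00989601]
```

```bash
python3 -m inch '[{"slide":[0.08,0.06,0],"turn":0,"grip":1},{"slide":[0.08,0.06,0],"turn":0,"grip":1},{"slide":[0.08,0.06,0],"turn":0,"grip":4.8},{"slide":[0.08,0.06,0],"turn":0,"grip":4.8},{"slide":[0.08,0.06,0],"turn":0,"grip":4.8},{"slide":[0.08,0.06,0],"turn":0,"grip":4.8}]' 20; python3 -m inch '[{"slide":[0,0,-1],"turn":0,"grip":5},{"slide":[0,0,-3],"turn":0,"grip":5},{"slide":[0,0,-6],"turn":0,"grip":5},{"slide":[-8.2,0,-9],"turn":0,"grip":5},{"slide":[-8.2,0,-9],"turn":0,"grip":5},{"slide":[-8.2,0,-9],"turn":0,"grip":5},{"slide":[-8.2,0,-9],"turn":0,"grip":5}]'
python3 - <<'E'
from h import *
shot('wrist','w11'); P,im=cloud('w11'); q=P.reshape(-1,3)
m=(np.hypot(q[:,0]-.574,q[:,1]-.170)<.024)&(q[:,2]>.045)&(q[:,2]<.075); r=q[m]
c=(r.max(0)+r.min(0))/2; print(len(r),c.round(4),np.ptp(r,axis=0).round(4))
d=np.hypot(r[:,0]-c[0],r[:,1]-c[1]); a=r[(d>.015)&(d<.0178)]
a=a[a[:,2]>np.median(a[:,2])-.003]; A=np.c_[a[:,:2]-a[:,:2].mean(0),np.ones(len(a))]; s=np.linalg.lstsq(A,a[:,2],rcond=None)[0]; print('rim plane',s.round(4),len(a))
fl=r[(d<.013)]; print(np.percentile(fl[:,2],[50,75,90,98]).round(4))
cv2.imwrite('pics/c11.png',cv2.resize(im[40:150,200:330,::-1],(709,600),interpolation=cv2.INTER_CUBIC))
P,im=cloud('w10');q=P.reshape(-1,3);m=(np.hypot(q[:,0]-.5759,q[:,1]-.1672)<.013)&(q[:,2]>.04)&(q[:,2]<.075);print('before',np.percentile(q[m][:,2],[50,75,90,98]).round(4))
P,im=cloud('w1');q=P.reshape(-1,3);m=(np.hypot(q[:,0]-.6075,q[:,1]-.063)<.013)&(q[:,2]>.04)&(q[:,2]<.075);print('finished',np.percentile(q[m][:,2],[50,75,90,98]).round(4))
E
```

```text
time: 31.35
eef_pos: [0.5726, 0.1704, 0.0191]
tcp_rot: [0.998, 0.056, -0.001, 0.0]
contact_force: [-0.3, -0.4, -0.0]
opening: 0.564
finger_force: 0.0
time: 32.05
eef_pos: [0.4924, 0.1613, 0.1113]
tcp_rot: [0.998, 0.056, 0.001, -0.0]
contact_force: [-0.1, -0.7, 0.5]
opening: 0.586
finger_force: 0.0
2243 [0.5733 0.1687 0.0515] [0.0359 0.0354 0.0129]
rim plane [ 0.005  -0.0006  0.0556] 661
[0.051  0.0522 0.0537 0.0548]
before [0.0498 0.0513 0.0539 0.0548]
finished [0.0509 0.0522 0.0538 0.0549]
```

The cup's floor heights now match the finished hold-down (0.0510/0.0522 against 0.0509/0.0522). It is level, about 1 mm off the pin axis, and the gripper is clear, so I'm handing in.

```bash
python3 -c "
from plant import ctrl
print(ctrl.sign_off())"
```

```text
the job is handed in; nothing more can be done
None
```

I fitted the hold-down and handed it in: the spring stands on the shoe, and the cup is turned and locked level at the same height as the finished one, about 1 mm off the pin (its first release sat about 2.4 mm off, so I regripped and reseated it). The spanner and nut weren't touched, but I viewed 11 pictures, one over the limit of 10.

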